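# Clear the vase off the tool chest and hold its lid open

### The job

In the engraver's shop, take the little brass vase off the lid of the wooden tool chest and set it down gently, upright and with its whole foot on the round wooden plinth. Then raise the chest's lid (it has a brass bar handle) to 50 degrees from shut (within 5 degrees) and finish while holding it still there with the fingers, for the lid falls shut if let go. Do not drop or tip the vase, and leave the punch pot, the hammer and the dish where they are.

Things in the scene. Friction and masses are not known exactly. Their poses are not given: they have to be found in the camera images.
- chest: Dark wooden tool chest, 200 (x) x 260 (y) x 90 mm high without its lid, fixed to the bench. Origin at the centre of its underside on the bench; its x axis points level from its front (the lid's handle, facing the robot) to its back (the hinge), z up. Its yaw varies. With the lid shut its flat top is 104 mm above the bench.
- lid: The chest's lid, a plain 200 x 260 x 14 mm wooden board of about 0.55 kg on a free hinge along the chest's back upper edge; opens from 0 (shut) to a stop at 75 degrees and falls shut unless held. Origin on the hinge line, midway: 100 mm behind the chest's centre, 90 mm above the bench, at the board's underside. Axes: the chest's when shut; opening turns them about y (x dips, z leans to the back).
- lid_bar (a point): Brass bar handle: round bar 12 mm thick, 132 mm long, parallel to the hinge, 40 mm in front of the lid's front edge on two 10 mm stays 55 mm either side of its middle (34 mm clear gap behind the bar). Origin mid-bar: in the lid's frame 240 mm in front of the hinge, 7 mm above the underside. Axes as the lid's. Pinched, it can turn in the grip as the lid rises.
- vase: Brass vase, 120 mm tall, about 0.28 kg, upright on the chest's lid. Origin at the centre of its underside, z up. Foot 48 mm across, belly 60 mm across at 30 to 42 mm high, straight neck 26 mm across from 68 to 112 mm high, closed lip 32 mm across at the top.
- plinth: Round plinth of light wood, 130 mm across and 12 mm high, fixed on the bench to one side of the chest (either side). Origin at the centre of its underside on the bench; its top is 12 mm above.
- punch_pot: Bystander: copper pot 76 mm across and 85 mm high with steel punches standing in it up to 157 mm high, to the other side of the chest. Origin at the centre of its underside.
- hammer: Bystander: hammer 240 mm long lying to the right of the chest, far side. Origin at the underside, about the middle.
- dish: Bystander: brass dish 100 mm across and 22 mm high to the left of the chest, far side. Origin at the centre of its underside.
Things that resemble listed ones, but are neither listed nor needed, are in the scene too. There is more than one size of the vase; the job needs the largest.

How it is judged:
By the outcome, as a careful person would: the job done as asked, in the order asked, and still so for the second after the job is handed in, while the arm keeps its last pose, push and grip.
It also fails if it takes over 56 s, if anything falls off the work surface, if the arm or the gripper's body presses on something with over 40 N, if the wrist force passes 120 N, or if a joint passes its speed limit or range.

### The arm

A 6-joint arm with a two-finger parallel gripper is mounted at the origin on the work surface. World frame = base frame: x ahead of the robot, y to its left, z up, the work surface at z = 0. Lengths are in m, angles in rad, forces in N, time in s.
With the tool pointing down it reaches from about 0.35 to 0.975 m from the base axis. Payload 4.9 kg.
Tool frame: the origin (TCP) lies at the very end of the fingers, on their centre line; the grasp point (between the pads) lies 19 mm behind it; z points along the fingers, y is the line along which they close (so a half turn about z gives the same grasp; the last joint's range is limited). The gripper opens to 85 mm and grips with 20 to 120 N. Pads are 22 mm wide; open, the fingers measure 114 mm over their backs; the gripper's body (76 mm by 85 mm) begins 54 mm behind the grasp point. The pads swing forward as they close: fully open they stand 13 mm farther back than shut.
Start: joints at [-1.232, 0.053, 1.613, -0, 1.476, -0.119], TCP at [0.276, -0.561, 0.231] pointing down, gripper open.
Joint ranges: [-3.01, 3.01], [-1.01, 2.22], [0.06, 2.58], [-1.02, 4.17], [0.09, 2.62], [-3.14, 3.14]. Speed limits (rad/s): [2.57, 2.57, 3.14, 3.14, 3.14, 3.14].

### API

Orientations are given as a unit quaternion [w, x, y, z].
In Python, from plant import monitor, vision, manip gives the robot as it stands. The module is installed in compiled form; this text tells all that it offers.
- The arm moves only by the tool arm_command, never from a script. Its argument "rows" is a list of rows, each a list of 3 entries, a list of its own where there are three numbers: the finger opening in mm, from 0 to 85.4, then the shift along the world's x, y, z in units of 30 cm (1.0 is 30 cm), then the turn, a rotation vector about the world's x, y, z in units of pi/2 rad (1.0 is pi/2 rad). In form: [[claw, [x, y, z], [wx, wy, wz]], ...]. A call has 1 to 12 rows; each row is the pose to reach, as a shift and turn from the pose commanded when the call began; what a row does not reach only later rows make up. A row lasts 1/12 s, in which the tool goes at most 41.7 mm and 7.16 degrees, less where a joint would pass 70% of its speed; a pose out of reach is approached as far as the arm can. A call with a number of a shift or a turn outside -1 to 1 is refused whole. A call with a gripper value outside its range is refused whole. The fingers move at their own pace and stop on an object; the grip force is fixed at half the most. Time passes only in rows, so rows that repeat a pose let the fingers close. It gives the time, the measured TCP pose, the force, the opening and the grip force at its end, in the units of the state.
- monitor.state(): the state, without advancing time (a new reading comes with each control period).
- vision.grab_frame(name): name is "side" or "top"; returns a dict with "color" (480x640x3 uint8, red, green, blue), "z_map" (480x640 float32, m along the optical axis (not along the pixel's ray), 0 where there is no reading), "mtx" (3x3 intrinsics, pixels), "R" (3x3) and "t" (3): a world point X has camera coordinates R X + t. Camera axes: x right, y down, z forward; pixel columns grow to the right and rows downward; lengths in m; the calibration is good to about 2 mm. A picture is of the moment at which its call begins.
- manip.job_done(): hands the job in; it is judged then, once.
The state is a dict: "time": time; "joint_pos": joint angles; "joint_vel": joint speeds; "joint_efforts": joint torques, N m; "tool_pos": TCP position; "tool_rot": TCP orientation; "contact_force": force on the tool from outside, world axes, zero at the start; "ft_torque": the same for the moment, N m; "gripper_width": opening from 0.0 (shut) to 1.0 (fully open); "grasp_force": force on a finger pad.
Only numpy, scipy, OpenCV 4.12 (cv2) and the standard library are available. Lean on these libraries where they do the work, as an engineer would, in place of code of your own. Each camera call takes 0.05 s, during which the arm holds its last target. There are 200 camera calls.

## Working session

There is one attempt and no reset: what is moved stays moved. The work goes in short steps, Python scripts to look and compute and a tool call to move; the robot and the scene stay as the last step left them, time stands still between calls to the robot, and variables do not carry over. Pictures are saved under pics/ and viewed, at most 10 in all, crops included, and the job is handed in when it is done.

Besides the shell and the picture viewer there is one more tool, called after ">>>" as name(argument=value, ...) on one line, values as JSON. arm_command: Moves the arm, as the interface text tells. Shifts and turns lie within -1 to 1; 1 stands for 30 cm of shift or pi/2 rad of turn. Its arguments: {"type":"object","properties":{"rows":{"type":"array"}},"required":["rows"]}

```bash
mkdir -p pics; cat > h.py <<'E'
import numpy as np, cv2
from plant import monitor, vision, manip
def grab(n):
    f=vision.grab_frame(n); np.savez(f'/tmp/{n}.npz',**f); return f
def load(n): return dict(np.load(f'/tmp/{n}.npz'))
def cloud(f):
    z=f['z_map']; v,u=np.mgrid[:480,:640]; K=f['mtx']
    c=np.stack([(u-K[0,2])/K[0,0]*z,(v-K[1,2])/K[1,1]*z,z],-1)
    w=(c-f['t'])@f['R']; w[z==0]=np.nan; return w
def ray(f,u,v,h):
    d=f['R'].T@np.linalg.inv(f['mtx'])@np.array([u,v,1.]); o=-f['R'].T@f['t']
    return o+d*(h-o[2])/d[2]
E
python3 - <<'E'
from h import *
for n in('side','top'):
    f=grab(n); cv2.imwrite(f'pics/{n}0.png',f['color'][...,::-1]); print(n,-f['R'].T@f['t'],(f['z_map']>0).mean())
s=monitor.state(); print(s)
E
```

```text
side [ 0.38299675 -0.54474125  0.63665816] 0.9960384114583334
top [ 0.46489749 -0.01805586  1.02049399] 0.99611328125
{'time': 0.1, 'joint_pos': array([-1.23195678e+00,  5.32997479e-02,  1.61416100e+00,  1.24149370e-06,
        1.47599776e+00, -1.19004496e-01]), 'joint_vel': array([-0.00039775, -0.00276354, -0.00314756, -0.00106493, -0.00038364,
       -0.00029561]), 'joint_efforts': array([-1.20349696e-04, -3.94905567e+01, -3.71363425e+01, -1.22603697e-04,
        3.93167313e-03, -1.07085233e-05]), 'tool_pos': array([ 0.27606865, -0.56009426,  0.23017786]), 'tool_rot': array([-9.27366056e-04,  9.73911174e-01,  2.26927644e-01, -1.01724636e-04]), 'contact_force': array([-0.74781565, -0.24172493,  1.37202722]), 'ft_torque': array([-0.0199542 ,  0.0027274 ,  0.01804415]), 'grasp_force': 0.0, 'gripper_width': 0.9997793632143772}
```

View pics/side0.png

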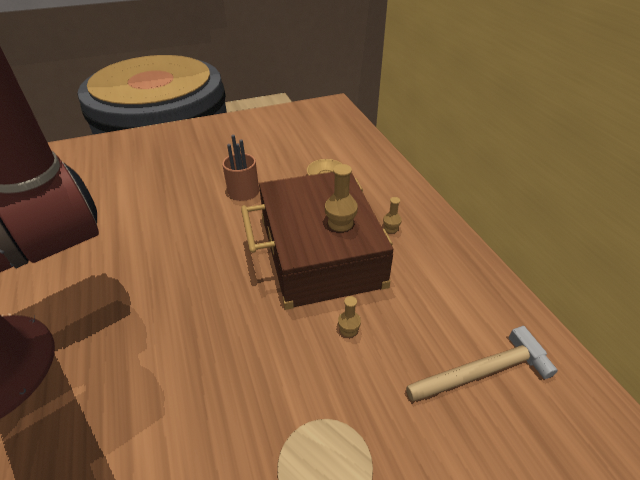

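View pics/top0.png

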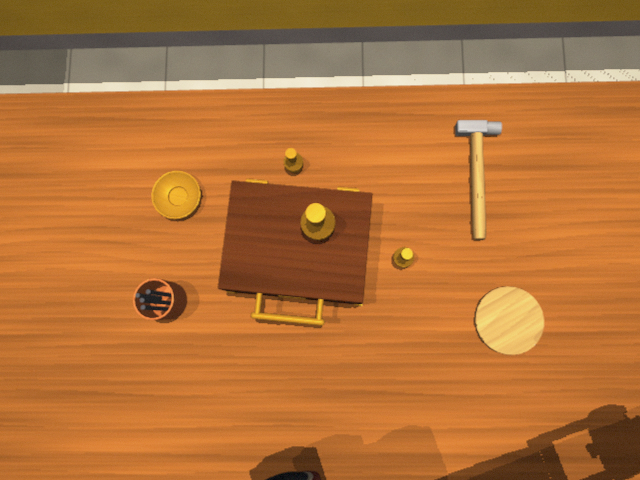

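Side view: three brass vases could be mistaken for the target. They are the large one on the lid at (341,198), a small one on the bench at (349,318), and a small one behind the chest at (392,217). I choose the one on the lid. In the top view its lip is at (316,213), the plinth at (510,320) and the bar from (255,315) to (322,322). Next I'll check it in a crop and measure.

```bash
python3 - <<'E'
from h import *
f=load('top'); w=cloud(f); hsv=cv2.cvtColor(f['color'],cv2.COLOR_RGB2HSV)
g=load('side'); ws=cloud(g)
cv2.imwrite('pics/crop.png',cv2.resize(g['color'][130:350,220:430,::-1],None,fx=2.5,fy=2.5,interpolation=cv2.INTER_CUBIC))
# lid top
def both(lo,hi,x0,x1,y0,y1):
    r=[]
    for c in(w,ws):
        m=(c[...,2]>lo)&(c[...,2]<hi)&(c[...,0]>x0)&(c[...,0]<x1)&(c[...,1]>y0)&(c[...,1]<y1); r.append(m)
    return r
print('centre lid px',w[260,280],'bar',w[319,288],'vase lip',w[213,316],'plinth',w[320,510],'pot',w[300,155],'small',w[255,405])
m=((w[...,2]>.098)&(w[...,2]<.110)); m[:, :200]=0; m[310:]=0
n,l,st,ce=cv2.connectedComponentsWithStats(m.astype(np.uint8)); k=1+st[1:,4].argmax(); m=(l==k)
# rect on world xy of filled lid mask
cs,_=cv2.findContours(m.astype(np.uint8),0,2); c=max(cs,key=cv2.contourArea)[:,0]
P=np.array([ray(f,u,v,.104)[:2] for u,v in c],np.float32); print('lid rect',cv2.minAreaRect(P),cv2.boxPoints(cv2.minAreaRect(P)))
for nm,c in(('top',w),('side',ws)):
    for lo,hi in((.18,.213),(.213,.235)):
        q=c[(c[...,2]>lo)&(c[...,2]<hi)&(c[...,0]>.4)&(c[...,0]<.75)&(abs(c[...,1])<.12)]
        print(nm,'vase',lo,len(q),q.mean(0),q.min(0),q.max(0))
    q=c[(c[...,2]>.08)&(c[...,2]<.115)&(c[...,0]>.25)&(c[...,0]<.62)&(c[...,1]<.15)&(c[...,1]>-.15)]
    print(nm,'bar-ish',q.shape)
# bar via colour in top
b=(hsv[...,0]>14)&(hsv[...,0]<32)&(hsv[...,1]>150)&(hsv[...,2]>90); b[:305]=0;b[335:]=0;b[:,:245]=0;b[:,335:]=0
b&=w[...,2]>.06
v,u=np.nonzero(b); R=np.array([ray(f,a,d,.103)[:2] for a,d in zip(u,v)],np.float32); print('bar',w[b].mean(0),cv2.minAreaRect(R))
# plinth
p=(w[...,2]>.006)&(w[...,2]<.02); p[:,:460]=0;p[:270]=0;p[370:]=0;p[:,560:]=0
cs,_=cv2.findContours(p.astype(np.uint8),0,2); c=max(cs,key=cv2.contourArea)[:,0]
P=np.array([ray(f,u,v,.012)[:2] for u,v in c],np.float32); print('plinth',cv2.minEnclosingCircle(P),P.mean(0))
E
```

```text
centre lid px [0.57248709 0.09108024 0.10271453] bar [0.46797794 0.07649463 0.10023051] vase lip [0.63186923 0.02039748 0.22464989] plinth [ 0.46388706 -0.33793457  0.01335731] pot [0.50296904 0.31495608 0.10081344] small [ 0.58249686 -0.13502311  0.07670336]
lid rect ((0.5948106646537781, 0.0656547099351883), (0.2593793272972107, 0.23162904381752014), 84.0132064819336) [[ 0.46610126 -0.05124826]
 [ 0.696467   -0.07540699]
 [ 0.72352004  0.18255767]
 [ 0.49315435  0.20671642]]
top vase 0.18 36 [0.6231946  0.01972215 0.1918884 ] [0.62057926 0.01037218 0.18007016] [0.62934743 0.03223585 0.20485652]
top vase 0.213 315 [0.63328425 0.02254529 0.22367372] [0.61756508 0.00780498 0.21971844] [0.6484332  0.03782963 0.22757289]
top bar-ish (8158, 3)
side vase 0.18 232 [0.62848411 0.01259967 0.19656578] [0.61877738 0.00660484 0.18003718] [0.64339872 0.02667772 0.21293877]
side vase 0.213 233 [0.63069811 0.01768616 0.22347512] [0.61616179 0.00426876 0.21320326] [0.6471591  0.03554608 0.22730416]
side bar-ish (6069, 3)
bar [0.47231164 0.07448829 0.10155891] ((0.475888729095459, 0.07817958295345306), (0.1271800845861435, 0.0330611951649189), 89.60997772216797)
plinth ((0.4645271897315979, -0.3352585434913635), 0.06558195501565933) [ 0.46347463 -0.33237648]
```

View pics/crop.png

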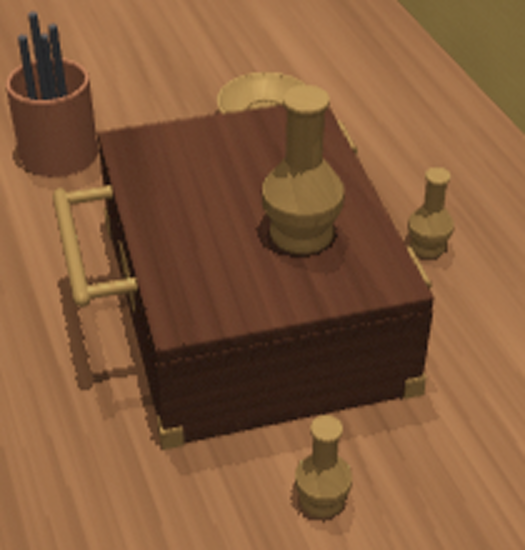

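The crop confirms it: the large vase stands on the lid, with the two small ones on the bench. Its axis is at (0.632, 0.021), the plinth at (0.464, −0.336), the chest yaw is about −6° and the bar's middle is near (0.470, 0.078). I'll move above the vase and turn the tool by +57.8°.

>>> arm_command(rows=[[85,[0,0,0.2],[0,0,0]],[85,[0.06,0.1,0.23],[0,0,0.06]],[85,[0.12,0.2,0.23],[0,0,0.13]],[85,[0.18,0.3,0.23],[0,0,0.2]],[85,[0.24,0.4,0.23],[0,0,0.27]],[85,[0.3,0.5,0.23],[0,0,0.34]],[85,[0.36,0.6,0.23],[0,0,0.41]],[85,[0.42,0.7,0.23],[0,0,0.48]],[85,[0.48,0.8,0.23],[0,0,0.55]],[85,[0.54,0.9,0.23],[0,0,0.6]],[85,[0.59,0.97,0.23],[0,0,0.642]],[85,[0.593,0.97,0.23],[0,0,0.642]]])

```text
time: 1.1
tool_pos: [0.4558, -0.266, 0.2999]
tool_rot: [-0.001, 0.741, 0.672, 0.001]
contact_force: [0.2, 0.3, 0.1]
gripper_width: 0.995
grasp_force: 0.0
```

>>> arm_command(rows=[[85,[0.06,0.1,0],[0,0,0]],[85,[0.12,0.2,0],[0,0,0]],[85,[0.18,0.3,0],[0,0,0]],[85,[0.24,0.4,0],[0,0,0]],[85,[0.3,0.5,0],[0,0,0]],[85,[0.36,0.6,0],[0,0,0]],[85,[0.42,0.7,0],[0,0,0]],[85,[0.48,0.8,0],[0,0,0]],[85,[0.54,0.9,0],[0,0,0]],[85,[0.58,0.95,0],[0,0,0]],[85,[0.593,0.97,0],[0,0,0]],[85,[0.593,0.97,0],[0,0,0]]])

```text
time: 2.1
tool_pos: [0.6323, 0.022, 0.2994]
tool_rot: [-0.0, 0.743, 0.67, -0.001]
contact_force: [-0.2, -0.3, -0.7]
gripper_width: 0.995
grasp_force: 0.0
```

>>> arm_command(rows=[[85,[0,0,-0.06],[0,0,0]],[85,[0,0,-0.12],[0,0,0]],[85,[0,0,-0.18],[0,0,0]],[85,[0,0,-0.24],[0,0,0]],[85,[0,0,-0.3],[0,0,0]],[85,[0,0,-0.35],[0,0,0]],[85,[0,0,-0.39],[0,0,0]],[85,[0,0,-0.41],[0,0,0]],[85,[0,0,-0.41],[0,0,0]]])

```text
time: 2.85
tool_pos: [0.631, 0.0208, 0.1754]
tool_rot: [-0.001, 0.743, 0.669, -0.001]
contact_force: [0.9, 0.7, 0.9]
gripper_width: 0.994
grasp_force: 0.0
```

```bash
python3 - <<'E'
from h import *
f=grab('side'); g=grab('top')
a=cv2.resize(f['color'][80:320,230:430,::-1],(500,600)); b=cv2.resize(g['color'][130:370,220:340,::-1],(300,600))
cv2.imwrite('pics/pre.png',np.hstack([a,b]))
E
```

```text
(no output)
```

View pics/pre.png

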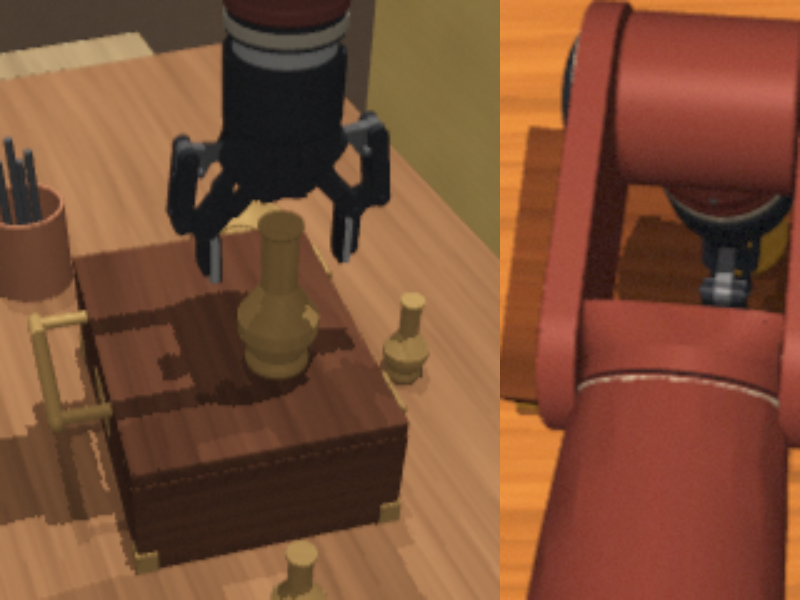

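The crop shows the open fingers at (212,262) and (345,245), on either side of the neck at (280,265). The grasp is centred, so I'll close on it.

>>> arm_command(rows=[[40,[0,0,0],[0,0,0]],[36,[0,0,0],[0,0,0]],[34,[0,0,0],[0,0,0]],[32,[0,0,0],[0,0,0]],[30,[0,0,0],[0,0,0]],[28,[0,0,0],[0,0,0]],[26,[0,0,0],[0,0,0]],[24,[0,0,0],[0,0,0]],[20,[0,0,0],[0,0,0]],[15,[0,0,0],[0,0,0]],[10,[0,0,0],[0,0,0]],[10,[0,0,0],[0,0,0]]])

```text
time: 3.95
tool_pos: [0.6325, 0.0213, 0.1779]
tool_rot: [0.0, 0.743, 0.669, 0.0]
contact_force: [2.2, -0.1, 2.8]
gripper_width: 0.305
grasp_force: 58.9
```

>>> arm_command(rows=[[10,[0,0,0.01],[0,0,0]],[10,[0,0,0.03],[0,0,0]],[10,[0,0,0.05],[0,0,0]],[10,[0,0,0.08],[0,0,0]],[10,[0,0,0.11],[0,0,0]],[10,[0,0,0.14],[0,0,0]],[10,[0,0,0.17],[0,0,0]],[10,[0,0,0.19],[0,0,0]],[10,[0,0,0.2],[0,0,0]],[10,[0,0,0.2],[0,0,0]]])

```text
time: 4.78
tool_pos: [0.6326, 0.0214, 0.2388]
tool_rot: [0.001, 0.743, 0.669, 0.001]
contact_force: [0.4, 0.5, -2.6]
gripper_width: 0.303
grasp_force: 59.0
```

```bash
python3 - <<'E'
from h import *
f=grab('side'); cv2.imwrite('pics/lift.png',cv2.resize(f['color'][50:290,230:430,::-1],(500,600)))
E
```

```text
(no output)
```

View pics/lift.png

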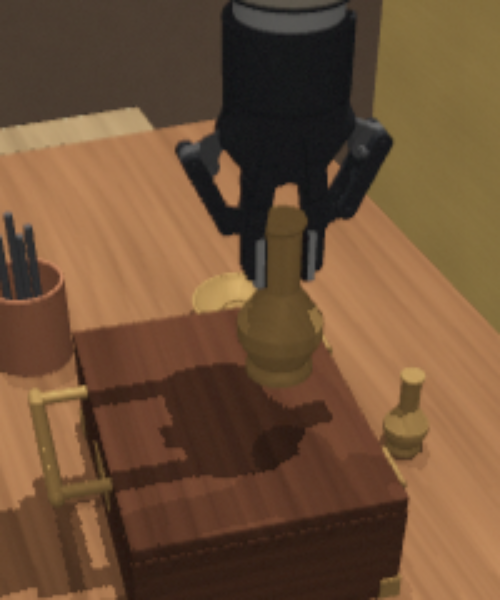

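The vase is lifted clear and upright, gripped at the neck (285,265). Now I'll carry it to the plinth.

>>> arm_command(rows=[[10,[-0.006,-0.012,0],[0,0,0]],[10,[-0.02,-0.042,0],[0,0,0]],[10,[-0.04,-0.085,0],[0,0,0]],[10,[-0.065,-0.138,0],[0,0,0]],[10,[-0.092,-0.195,0],[0,0,0]],[10,[-0.119,-0.253,0],[0,0,0]],[10,[-0.146,-0.31,0],[0,0,0]],[10,[-0.173,-0.367,0],[0,0,0]],[10,[-0.2,-0.425,0],[0,0,0]],[10,[-0.227,-0.482,0],[0,0,0]],[10,[-0.254,-0.54,0],[0,0,0]],[10,[-0.28,-0.595,0],[0,0,0]]])

```text
time: 5.83
tool_pos: [0.5465, -0.159, 0.2369]
tool_rot: [-0.0, 0.743, 0.669, -0.0]
contact_force: [-0.4, -0.1, -2.0]
gripper_width: 0.308
grasp_force: 59.0
```

>>> arm_command(rows=[[10,[-0.027,-0.057,0],[0,0,0]],[10,[-0.054,-0.115,0],[0,0,0]],[10,[-0.081,-0.172,0],[0,0,0]],[10,[-0.108,-0.23,0],[0,0,0]],[10,[-0.135,-0.287,0],[0,0,0]],[10,[-0.162,-0.344,0],[0,0,0]],[10,[-0.189,-0.402,0],[0,0,0]],[10,[-0.214,-0.455,0],[0,0,0]],[10,[-0.238,-0.505,0],[0,0,0]],[10,[-0.258,-0.55,0],[0,0,0]],[10,[-0.272,-0.58,0],[0,0,0]],[10,[-0.28,-0.595,0],[0,0,0]]])

```text
time: 6.83
tool_pos: [0.4626, -0.3371, 0.237]
tool_rot: [-0.0, 0.744, 0.668, -0.0]
contact_force: [-0.2, 0.0, -3.2]
gripper_width: 0.304
grasp_force: 59.1
```

>>> arm_command(rows=[[10,[0,0,-0.02],[0,0,0]],[10,[0,0,-0.06],[0,0,0]],[10,[0,0,-0.11],[0,0,0]],[10,[0,0,-0.16],[0,0,0]],[10,[0,0,-0.21],[0,0,0]],[10,[0,0,-0.26],[0,0,0]],[10,[0,0,-0.31],[0,0,0]],[10,[0,0,-0.36],[0,0,0]],[10,[0,0,-0.4],[0,0,0]],[10,[0,0,-0.43],[0,0,0]],[10,[0,0,-0.45],[0,0,0]],[10,[0,0,-0.45],[0,0,0]]])

```text
time: 7.83
tool_pos: [0.4634, -0.3346, 0.1004]
tool_rot: [-0.002, 0.743, 0.669, -0.0]
contact_force: [-0.7, 0.1, -2.9]
gripper_width: 0.305
grasp_force: 59.1
```

```bash
python3 - <<'E'
from h import *
f=grab('side'); print(monitor.state()['tool_pos'],monitor.state()['contact_force']); cv2.imwrite('pics/low.png',cv2.resize(f['color'][280:480,200:450,::-1],(750,600)))
E
```

```text
[ 0.46384825 -0.33519253  0.10164908] [-0.09818104  0.10218122 -3.75392734]
```

View pics/low.png

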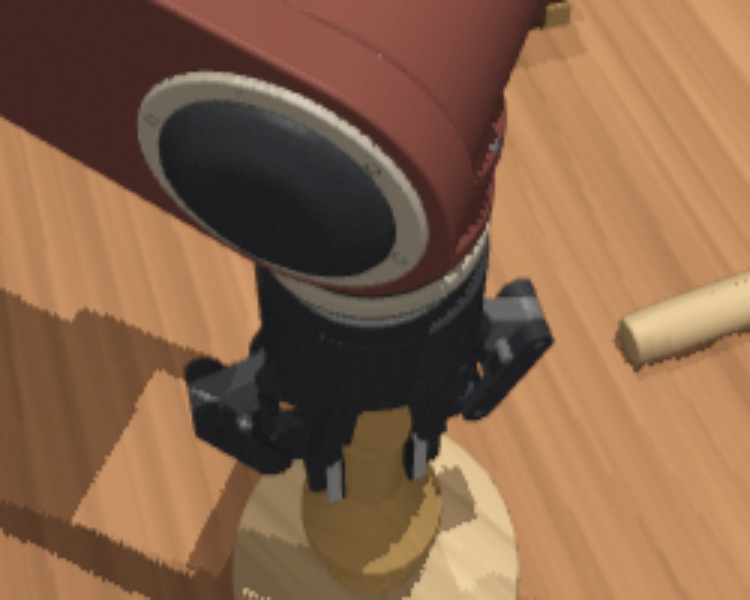

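The vase hangs upright over the middle of the plinth at crop (370,540), with its foot about 17 mm above the top. I'll lower it slowly.

>>> arm_command(rows=[[10,[0,0,-0.008],[0,0,0]],[10,[0,0,-0.016],[0,0,0]],[10,[0,0,-0.024],[0,0,0]],[10,[0,0,-0.031],[0,0,0]],[10,[0,0,-0.037],[0,0,0]],[10,[0,0,-0.042],[0,0,0]],[10,[0,0,-0.045],[0,0,0]],[10,[0,0,-0.048],[0,0,0]],[10,[0,0,-0.05],[0,0,0]],[10,[0,0,-0.05],[0,0,0]],[10,[0,0,-0.05],[0,0,0]]])

```text
time: 8.8
tool_pos: [0.4641, -0.3356, 0.0873]
tool_rot: [0.0, 0.743, 0.669, 0.0]
contact_force: [0.2, -0.7, -3.0]
gripper_width: 0.306
grasp_force: 59.1
```

>>> arm_command(rows=[[10,[0,0,-0.002],[0,0,0]],[10,[0,0,-0.004],[0,0,0]],[10,[0,0,-0.005],[0,0,0]],[10,[0,0,-0.005],[0,0,0]],[10,[0,0,-0.005],[0,0,0]]])

```text
time: 9.22
tool_pos: [0.4641, -0.3357, 0.086]
tool_rot: [0.0, 0.743, 0.669, -0.0]
contact_force: [-0.8, -0.5, -2.0]
gripper_width: 0.304
grasp_force: 59.0
```

>>> arm_command(rows=[[10,[0,0,-0.001],[0,0,0]],[10,[0,0,-0.002],[0,0,0]],[10,[0,0,-0.003],[0,0,0]],[10,[0,0,-0.003],[0,0,0]],[10,[0,0,-0.003],[0,0,0]]])

```text
time: 9.63
tool_pos: [0.4644, -0.3362, 0.0858]
tool_rot: [0.001, 0.743, 0.669, -0.0]
contact_force: [-1.0, -1.4, 3.6]
gripper_width: 0.305
grasp_force: 58.7
```

```bash
python3 - <<'E'
from h import *
for i in range(4): vision.grab_frame('side'); s=monitor.state(); print(s['tool_pos'][2],s['contact_force'])
E
```

```text
0.08577584352435079 [-0.58327382 -0.89036255  3.52148471]
0.08581148128365397 [-0.26446626 -0.62464016  4.18398059]
0.08574803732531792 [-1.05883586 -0.93212873  4.2808498 ]
0.08573955452207091 [-0.55225445 -1.31922243  5.33199323]
```

The force reading went from −2 N to +4 N, so the foot is resting on the plinth. I'll release and rise.

>>> arm_command(rows=[[27,[0,0,0],[0,0,0]],[28,[0,0,0],[0,0,0]],[30,[0,0,0],[0,0,0]],[36,[0,0,0],[0,0,0]],[45,[0,0,0],[0,0,0]],[55,[0,0,0],[0,0,0]],[65,[0,0,0],[0,0,0]],[75,[0,0,0],[0,0,0]],[85,[0,0,0],[0,0,0]],[85,[0,0,0],[0,0,0]],[85,[0,0,0],[0,0,0]],[85,[0,0,0],[0,0,0]]])

```text
time: 10.83
tool_pos: [0.4641, -0.3357, 0.085]
tool_rot: [0.0, 0.743, 0.669, 0.0]
contact_force: [-0.5, 0.6, -1.0]
gripper_width: 0.993
grasp_force: 0.0
```

>>> arm_command(rows=[[85,[0,0,0.03],[0,0,0]],[85,[0,0,0.08],[0,0,0]],[85,[0,0,0.14],[0,0,0]],[85,[0,0,0.2],[0,0,0]],[85,[0,0,0.27],[0,0,0]],[85,[0,0,0.34],[0,0,0]],[85,[0,0,0.4],[0,0,0]],[85,[0,0,0.45],[0,0,0]],[85,[0,0,0.48],[0,0,0]],[85,[0,0,0.48],[0,0,0]]])

```text
time: 11.67
tool_pos: [0.465, -0.3366, 0.2324]
tool_rot: [0.003, 0.743, 0.669, 0.0]
contact_force: [-0.4, -0.2, 0.6]
gripper_width: 0.998
grasp_force: 0.0
```

```bash
python3 - <<'E'
from h import *
f=grab('top'); w=cloud(f); hsv=cv2.cvtColor(f['color'],cv2.COLOR_RGB2HSV)
s=grab('side'); ws=cloud(s)
# vase on plinth, side view
q=ws[(ws[...,2]>.1)&(ws[...,2]<.128)&(np.hypot(ws[...,0]-.464,ws[...,1]+.336)<.03)]; print('vase side',len(q),q.mean(0) if len(q) else '',q.max(0) if len(q) else '')
# bar from depth in both views: points near expected bar, z .08-.11
yaw=np.radians(-6); ex=np.array([np.cos(yaw),np.sin(yaw)]); ey=np.array([-ex[1],ex[0]]); c0=np.array([.4713,.0787])
for n,c in(('top',w),('side',ws)):
    d=c[...,:2]-c0; a=d@ex; b=d@ey
    m=(abs(b)<.045)&(abs(a)<.02)&(c[...,2]>.07)&(c[...,2]<.12); q=c[m]
    print(n,m.sum(),q.mean(0),'a',a[m].mean(),np.percentile(a[m],[5,95]),'slope deg',np.degrees(np.polyfit(b[m],a[m],1)[0]),'z',np.percentile(q[:,2],[5,50,95]))
    m2=(abs(b)<.09)&(abs(a)<.012)&(c[...,2]>.07)&(c[...,2]<.12); print('  ends b',b[m2].min(),b[m2].max())
a=cv2.resize(s['color'][240:480,200:450,::-1],(500,480)); b=cv2.resize(f['color'][200:400,200:325,::-1],(300,480)); cv2.imwrite('pics/placed.png',np.hstack([a,b]))
E
```

```text
vase side 150 [ 0.45978033 -0.3457498   0.11024839] [ 0.47462419 -0.33343004  0.12151742]
top 348 [0.46994192 0.07830815 0.10164504] a -0.0013096835268830373 [-0.00671183  0.00404109] slope deg -0.17718605991484193 z [0.0981421  0.10154566 0.10498369]
  ends b -0.06464155413242927 0.06636331396199202
side 32 [0.46406717 0.04192056 0.10315911] a -0.0033487132707349463 [-0.00780527  0.00223783] slope deg -17.638653806649298 z [0.09998048 0.1034152  0.10520551]
  ends b -0.06697874637292978 -0.02620841182250335
```

View pics/placed.png

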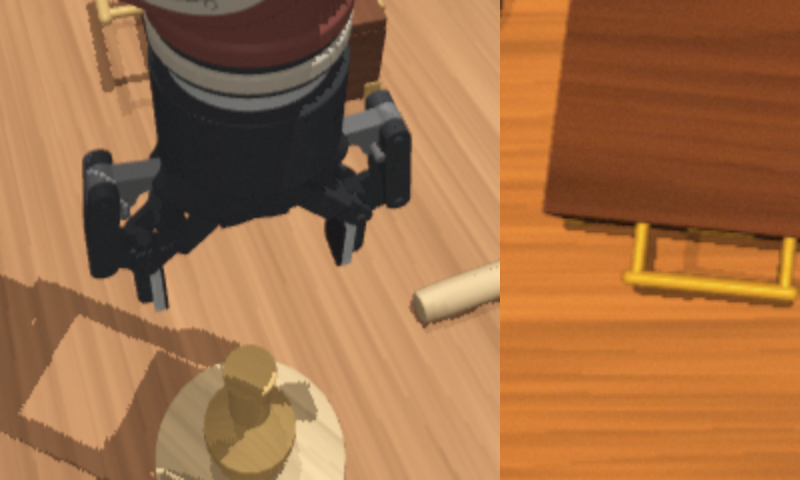

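The vase stands upright well inside the plinth, at crop (250,430). The bar's middle is at (0.470, 0.0785) with yaw −6°, which matches the tool's yaw. I'll go over the bar with the fingers at about 30 mm.

>>> arm_command(rows=[[85,[0.001,0.03,0],[0,0,0]],[85,[0.002,0.09,0],[0,0,0]],[85,[0.003,0.16,0],[0,0,0]],[85,[0.004,0.24,0],[0,0,0]],[70,[0.005,0.32,0],[0,0,0]],[60,[0.006,0.4,0],[0,0,0]],[50,[0.007,0.48,0],[0,0,0]],[40,[0.008,0.55,0],[0,0,0]],[30,[0.009,0.61,0],[0,0,0]],[30,[0.01,0.66,0],[0,0,0]],[30,[0.01,0.69,0],[0,0,0]],[30,[0.01,0.69,0],[0,0,0]]])

```text
time: 12.77
tool_pos: [0.4664, -0.1262, 0.228]
tool_rot: [-0.001, 0.742, 0.67, -0.0]
contact_force: [0.6, 0.1, 0.9]
gripper_width: 0.355
grasp_force: 0.0
```

>>> arm_command(rows=[[30,[0.001,0.03,0],[0,0,0]],[30,[0.002,0.09,0],[0,0,0]],[30,[0.003,0.16,0],[0,0,0]],[30,[0.004,0.24,0],[0,0,0]],[30,[0.005,0.32,0],[0,0,0]],[30,[0.006,0.4,0],[0,0,0]],[30,[0.007,0.48,0],[0,0,0]],[30,[0.008,0.55,0],[0,0,0]],[30,[0.009,0.61,0],[0,0,0]],[30,[0.01,0.66,0],[0,0,0]],[30,[0.01,0.69,0],[0,0,0]],[30,[0.01,0.69,0],[0,0,0]]])

```text
time: 13.77
tool_pos: [0.4699, 0.0794, 0.2287]
tool_rot: [-0.0, 0.743, 0.67, -0.0]
contact_force: [0.4, -0.6, 0.6]
gripper_width: 0.352
grasp_force: 0.0
```

>>> arm_command(rows=[[30,[0,0,-0.04],[0,0,0]],[30,[0,0,-0.1],[0,0,0]],[30,[0,0,-0.17],[0,0,0]],[30,[0,0,-0.23],[0,0,0]],[30,[0,0,-0.28],[0,0,0]],[30,[0,0,-0.32],[0,0,0]],[30,[0,0,-0.35],[0,0,0]],[30,[0,0,-0.35],[0,0,0]]])

```text
time: 14.43
tool_pos: [0.4685, 0.0777, 0.1212]
tool_rot: [-0.001, 0.743, 0.669, -0.002]
contact_force: [-0.2, 0.6, 0.4]
gripper_width: 0.356
grasp_force: 0.0
```

```bash
python3 - <<'E'
from h import *
f=grab('side'); s=monitor.state(); print(s['tool_pos'],s['gripper_width']*85.4)
p=f['R']@s['tool_pos']+f['t']; p=f['mtx']@p; print('tcp px',p[:2]/p[2])
cv2.imwrite('pics/bar.png',cv2.resize(f['color'][140:300,190:350,::-1],(600,600),interpolation=cv2.INTER_CUBIC))
E
```

```text
[0.46935501 0.07791406 0.12271872] 29.823044101675745
tcp px [246.60959229 217.34713058]
```

View pics/bar.png

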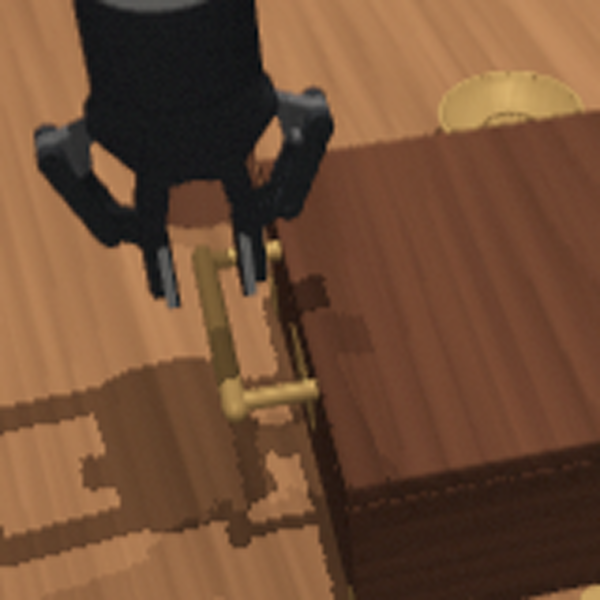

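The fingers straddle the bar: tips at crop (173,300) and (248,290), bar between them at about (215,300). I'll descend and pinch.

>>> arm_command(rows=[[30,[0,0,-0.02],[0,0,0]],[30,[0,0,-0.05],[0,0,0]],[30,[0,0,-0.08],[0,0,0]],[30,[0,0,-0.11],[0,0,0]],[30,[0,0,-0.13],[0,0,0]],[30,[0,0,-0.139],[0,0,0]],[30,[0,0,-0.139],[0,0,0]],[30,[0,0,-0.139],[0,0,0]]])

```text
time: 15.15
tool_pos: [0.47, 0.0784, 0.0821]
tool_rot: [-0.0, 0.743, 0.669, -0.0]
contact_force: [0.8, 0.1, 0.3]
gripper_width: 0.348
grasp_force: 0.0
```

>>> arm_command(rows=[[24,[0,0,0],[0,0,0]],[20,[0,0,0],[0,0,0]],[17,[0,0,0],[0,0,0]],[15,[0,0,0],[0,0,0]],[13,[0,0,0],[0,0,0]],[11,[0,0,0],[0,0,0]],[8,[0,0,0],[0,0,0]],[4,[0,0,0],[0,0,0]],[0,[0,0,0],[0,0,0]],[0,[0,0,0],[0,0,0]],[0,[0,0,0],[0,0,0]]])

```text
time: 16.07
tool_pos: [0.4696, 0.0785, 0.0825]
tool_rot: [-0.001, 0.743, 0.669, -0.001]
contact_force: [-3.7, 0.5, 5.1]
gripper_width: 0.111
grasp_force: 58.5
```

```bash
python3 - <<'E'
from h import *
s=monitor.state(); print(s['tool_pos'],s['contact_force'],s['ft_torque'],s['gripper_width']*85.4)
y=np.radians(-6)
for t in range(5,55,5):
    r=np.radians(t); a=.24*(1-np.cos(r))+.007*np.sin(r); z=.24*np.sin(r)+.007*(np.cos(r)-1)
    print(t,np.round(np.array([a*np.cos(y),a*np.sin(y),z])/.3,3))
E
```

```text
[0.46955297 0.07846006 0.0825335 ] [-3.72828539  0.51338141  5.05071673] [0.00173233 0.92959963 0.09293504] 9.514543958658834
5 [ 0.005 -0.001  0.07 ]
10 [ 0.016 -0.002  0.139]
15 [ 0.033 -0.003  0.206]
20 [ 0.056 -0.006  0.272]
25 [ 0.084 -0.009  0.336]
30 [ 0.118 -0.012  0.397]
35 [ 0.157 -0.017  0.455]
40 [ 0.201 -0.021  0.509]
45 [ 0.249 -0.026  0.559]
50 [ 0.302 -0.032  0.605]
```

The opening reads 9.5 mm on a 12 mm bar, so the pads may only have the bar near an edge. I'll re-grip at the nominal depth, with the bar 19 mm behind the tip.

>>> arm_command(rows=[[30,[0,0,0],[0,0,0]],[30,[0,0,0],[0,0,0]],[30,[0,0,0],[0,0,0]],[30,[0,0,-0.008],[0,0,0]],[30,[0,0,-0.015],[0,0,0]],[30,[0,0,-0.015],[0,0,0]],[20,[0,0,-0.015],[0,0,0]],[16,[0,0,-0.015],[0,0,0]],[13,[0,0,-0.015],[0,0,0]],[10,[0,0,-0.015],[0,0,0]],[4,[0,0,-0.015],[0,0,0]],[0,[0,0,-0.015],[0,0,0]]])

```text
time: 17.07
tool_pos: [0.4695, 0.0784, 0.0778]
tool_rot: [-0.0, 0.743, 0.669, -0.001]
contact_force: [-5.1, -0.6, 3.5]
gripper_width: 0.115
grasp_force: 58.5
```

>>> arm_command(rows=[[0,[0,0,0],[0,0,0]],[0,[0,0,0],[0,0,0]],[0,[0,0,0],[0,0,0]]])

```text
time: 17.32
tool_pos: [0.4695, 0.0784, 0.0778]
tool_rot: [-0.0, 0.743, 0.669, -0.001]
contact_force: [-5.3, 0.2, 3.9]
gripper_width: 0.116
grasp_force: 58.5
```

The grip is firm at the same width, so I'll start the lift along the arc, to 25° first.

>>> arm_command(rows=[[0,[0.001,0,0.014],[0,0,0]],[0,[0.002,0,0.035],[0,0,0]],[0,[0.005,-0.001,0.07],[0,0,0]],[0,[0.01,-0.001,0.105],[0,0,0]],[0,[0.016,-0.002,0.139],[0,0,0]],[0,[0.024,-0.003,0.173],[0,0,0]],[0,[0.033,-0.003,0.206],[0,0,0]],[0,[0.044,-0.005,0.239],[0,0,0]],[0,[0.056,-0.006,0.272],[0,0,0]],[0,[0.07,-0.007,0.305],[0,0,0]],[0,[0.084,-0.009,0.336],[0,0,0]],[0,[0.084,-0.009,0.336],[0,0,0]]])

```text
time: 18.32
tool_pos: [0.4953, 0.0757, 0.1818]
tool_rot: [-0.001, 0.743, 0.669, -0.001]
contact_force: [-11.6, 0.3, 4.2]
gripper_width: 0.116
grasp_force: 58.5
```

```bash
cat >> h.py <<'E'
def lid():
    # lid tilt from a plane fit to the board's top, by hue-free geometry: points behind the bar inside the lid outline
    y=np.radians(-6); ex=np.array([np.cos(y),np.sin(y)]); ey=np.array([-ex[1],ex[0]]); H=np.array([.7087,.0534])
    for n in('top','side'):
        c=cloud(grab(n)); d=c[...,:2]-H; a=d@ex; b=d@ey
        m=(a<-.015)&(a>-.12)&(abs(b)<.115)&(c[...,2]>.11)&(c[...,2]<.33)
        A,B,Z=a[m],b[m],c[m][:,2]; lab=np.degrees(np.arctan2(Z-.09-.014/np.cos(.7),-A))
        h,e=np.histogram(lab,np.arange(0,90,1)); k=h.argmax(); s=abs(lab-e[k])<4
        M=np.c_[A[s],B[s],np.ones(s.sum())]; p=np.linalg.lstsq(M,Z[s],rcond=None)[0]
        print(n,s.sum(),'mode',e[k],'slope',np.degrees(np.arctan(-p[0])),'cross',p[1],'z at hinge',p[2])
E
python3 - <<'E'
from h import *
lid(); s=monitor.state(); print(s['tool_pos'],s['contact_force'],s['gripper_width']*85.4,s['time'])
E
```

```text
top 6448 mode 23 slope 24.849981941249442 cross 0.0002983732807967099 z at hinge 0.10590625932918357
side 3337 mode 23 slope 24.923775855839185 cross 0.0008433464383422323 z at hinge 0.1065271846432349
[0.49458645 0.07578036 0.18049256] [-10.881381     0.74772738   2.32617166] 9.65298428633514 18.4167
```

The lid measures 24.9° in both views, with low forces. I'll continue to 50°.

>>> arm_command(rows=[[0,[0.007,0,0.015],[0,0,0]],[0,[0.018,-0.001,0.036],[0,0,0]],[0,[0.031,-0.003,0.061],[0,0,0]],[0,[0.05,-0.005,0.091],[0,0,0]],[0,[0.07,-0.008,0.119],[0,0,0]],[0,[0.092,-0.01,0.147],[0,0,0]],[0,[0.114,-0.012,0.173],[0,0,0]],[0,[0.138,-0.015,0.199],[0,0,0]],[0,[0.162,-0.017,0.223],[0,0,0]],[0,[0.188,-0.02,0.247],[0,0,0]],[0,[0.205,-0.022,0.262],[0,0,0]],[0,[0.214,-0.023,0.269],[0,0,0]]])

```text
time: 19.42
tool_pos: [0.5602, 0.0689, 0.2638]
tool_rot: [0.001, 0.743, 0.669, 0.001]
contact_force: [-9.6, 2.5, 7.7]
gripper_width: 0.111
grasp_force: 58.9
```

>>> arm_command(rows=[[0,[0,0,0],[0,0,0]],[0,[0,0,0],[0,0,0]],[0,[0,0,0],[0,0,0]],[0,[0,0,0],[0,0,0]],[0,[0,0,0],[0,0,0]],[0,[0,0,0],[0,0,0]]])

```text
time: 19.92
tool_pos: [0.5595, 0.069, 0.2633]
tool_rot: [0.0, 0.743, 0.669, 0.001]
contact_force: [-9.4, 1.6, 7.7]
gripper_width: 0.116
grasp_force: 59.0
```

```bash
python3 - <<'E'
from h import *
lid(); lid(); s=monitor.state(); print(s['tool_pos'],s['contact_force'],s['gripper_width']*85.4,s['grasp_force'],s['time'])
a=load('side')['color']; cv2.imwrite('pics/end.png',a[...,::-1])
E
```

```text
top 2126 mode 50 slope 49.774434805705795 cross -0.0006597279631268271 z at hinge 0.11131268163300323
side 2039 mode 50 slope 49.76911607246543 cross 0.0010300875020688716 z at hinge 0.11169425782546413
top 2143 mode 50 slope 49.752807193508126 cross -7.372087211353351e-05 z at hinge 0.11146846100137738
side 2047 mode 50 slope 49.77281895635457 cross 0.0009548424747438666 z at hinge 0.11169172935049196
[0.55948983 0.06900298 0.26329942] [-9.13169937  1.41591767  7.19142269] 9.655335402554577 59.01489973068237 20.1167
```

View pics/end.png

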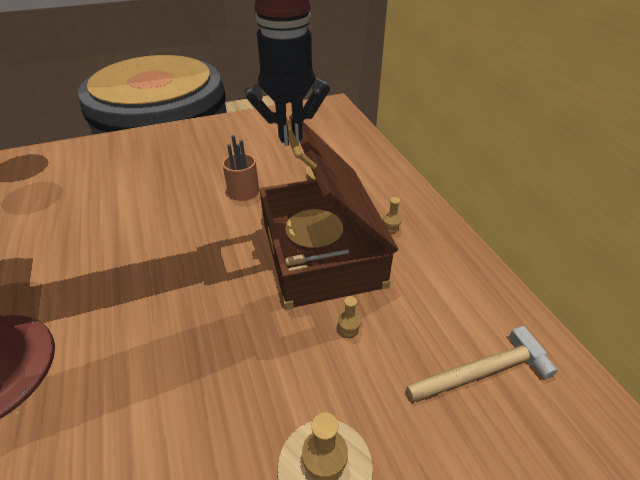

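The lid stands still at 49.8°, with its bar pinched at (292,135). The vase is upright on the plinth at (325,450), and the pot (240,175) and hammer (480,370) haven't moved. I'm handing the job in.

```bash
python3 -c "
from h import *
print(manip.job_done())"
```

```text
the job is handed in; nothing more can be done
None
```

I handed the job in at about 20 s: the vase stands upright on the plinth and the fingers hold the lid still at 49.8°; the judge gave no verdict, and the last picture doesn't clearly show the dish.

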